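# Seat the tube carrier on the bench mixer's locating pin

## Task

Pick up the loaded tube carrier by its grip and lay it level on the mixer, its left end about flush with the left end of the deck, its back edge against the raised fence, riding on top of the locating pin. Press only lightly and slide it to the right along the fence until the pin finds the hole and the carrier drops flat on the deck, then let go. Keep the carrier level and leave the timer and the amber bottle where they are.

Things in the scene. Friction and masses are not known exactly. Their poses are not given: they have to be found in the camera images.
- carrier: Loose tube carrier, about 0.4 kg: aluminium plate 100 (x) x 150 (y) x 8 mm with two white foam racks of green-capped tubes (60 x 48 mm, tops 68 mm above the underside) centred at y = -49 and +49 mm. Origin: centre of the underside; z up; +x is the back edge, which goes to the fence; +y is left as the robot sees it. Starts on the worktop right of the mixer.
- grip (a point): Carrier's grip, this point 38 mm above its origin: upright grey plate at the centre, 12 mm thick in x, 34 mm wide in y, its top 50 mm above the underside. Pinch it across its 12 mm.
- hole (a point): Centre of the carrier's only through hole, at the underside: x = -28 mm, y = 0 from the carrier's origin (between grip and front edge). Round, 12 mm, edges slightly chamfered.
- mixer: Low bench mixer, fixed: white housing, aluminium deck 156 x 236 mm. Origin: centre of the underside on the table; z up; +x points to the fence, +y is the left end. Nothing but fence and pin sticks up from the deck. With the carrier seated, its origin is at the pin's y and at x = 0, each within 1.5 mm, on the deck.
- deck (a point): Centre of the deck's top, 40 mm above the mixer's origin, same axes. Laid with its origin 36 to 48 mm to the left (+y) of here, the carrier is always left of its seat and on top of the pin, its underside 6.5 mm above the deck; flush left ends are at 43 mm.
- slot (a point): Centre of the pin's slot in the deck, x = -28 mm, y = 0 from point deck. Steel pin, 10 mm diameter, bevelled tip, standing 6.5 mm above the deck, immovably clamped somewhere in the slot, from 22 mm left (+y) to 22 mm right of this point. The pin itself is not tracked: find it by feel.
- fence (a point): Middle of the fence's inner face at its top, x = +50.4 mm from point deck, 16 mm above the deck. Straight aluminium bar 220 mm long in y along the deck's far side.
- timer: Bystander: white countdown timer 62 x 62 x 18 mm lying on the table to the right of the carrier; origin under its centre.
- reagent_bottle: Bystander: amber bottle with blue cap, 60 mm diameter, 98 mm high, standing at the left in front of the mixer; origin under its centre.

How it is judged (in metres and radians):
On the way, in this order (a step that is already met when the one before it is completed fails the run):
1. the carrier is laid on the mixer, on top of the pin, left of its seat: its origin 33 to 53 mm left of the deck's centre, its underside 4 to 10 mm above the deck, touching (contact force between carrier and mixer above 0.5 N and y of carrier in the frame of deck between 0.033 and 0.053 m and x of carrier in the frame of deck between -0.02 and 0.004 m and z of carrier in the frame of deck between 0.004 and 0.01 m), for 0.1 s.
2. it slides to the right along the fence at the pin's height: passes 32 to 25 mm left of the deck's centre with its underside 4 to 10 mm above the deck and its back edge within 5 mm of the fence (y of carrier in the frame of deck between 0.025 and 0.032 m and x of carrier in the frame of deck between -0.0046 and 0.004 m and z of carrier in the frame of deck between 0.004 and 0.01 m), for 0.02 s.
3. slid along the fence, the carrier has dropped over the pin: underside within 2 mm of the deck, origin within 26 mm of the deck's centre (z of carrier in the frame of deck between -0.002 and 0.002 m and y of carrier in the frame of deck between -0.026 and 0.026 m and x of carrier in the frame of deck between -0.003 and 0.003 m), for 0.1 s.
At the end, for the whole second after the job is handed in: The carrier lies flat on the deck with the pin in its hole (underside within 2 mm of the deck, tilt below 0.02 rad; origin within 3 mm of the deck's centre in x and 26 mm in y, where it can lie flat only over the pin), its back edge along the fence within 0.035 rad, released and at rest (all of step 3 and angle between the x axis of carrier and the x axis of mixer, either way round below 0.035 rad and angle between carrier's own z axis and vertical below 0.02 rad and linear speed of carrier below 0.01 m/s and contact force between carrier and the fingers below 0.1 N); the robot touches nothing.
It fails at once if the carrier is pressed or knocked against the mixer or its pin with more than 70 N (contact force between carrier and mixer above 70 N).
It fails at once if the carrier is tipped by more than 0.3 rad (angle between carrier's own z axis and vertical above 0.3 rad).
It fails at once if the timer is moved by more than 20 mm (distance of timer from where it was at the start of the episode above 0.02 m).
It fails at once if the amber bottle is moved by more than 20 mm or tipped (distance of reagent_bottle from where it was at the start of the episode above 0.02 m or angle between reagent_bottle's own z axis and vertical above 0.3 rad).
It also fails if it takes over 67 s, if anything falls off the work surface, if the arm or the gripper's body presses on something with over 40 N, if the wrist force passes 120 N, or if a joint passes its speed limit or range.

## Robot

A 7-joint arm with a two-finger parallel gripper is mounted at the origin on the work surface; the furniture and walls round the work are solid. World frame = base frame: x ahead of the robot, y to its left, z up, the work surface at z = 0. Lengths are in mm, angles in rad, forces in N, time in s.
With the tool pointing down it reaches from about 425 to 825 mm from the base axis. Payload 3.6 kg.
Tool frame: the origin (TCP) lies at the very end of the fingers, on their centre line; the grasp point (between the pads) lies 19 mm behind it (ctrl.grasp_offset is the distance from the TCP to the grasp point, in mm); z points along the fingers, y is the line along which they close (so a half turn about z gives the same grasp; the last joint's range is limited). The gripper opens to 85 mm and grips with 20 to 120 N. Pads are 22 mm wide; open, the fingers measure 114 mm over their backs; the gripper's body (76 mm by 85 mm) begins 54 mm behind the grasp point. The pads swing forward as they close: fully open they stand 13 mm farther back than shut.
Start: joints at [1.111, 0.615, -0.013, 1.423, 0.008, 1.103, -0.04], TCP at [272.626, -590.032, 231.297] pointing down, gripper open.
Joint ranges: [-3.12, 3.12], [-0.3, 2.06], [-1.34, 1.32], [0.26, 2.42], [-1.36, 4.5], [0.01, 1.98], [-2.84, 2.84]. Speed limits (rad/s): [2.79, 2.79, 3.14, 3.14, 3.14, 3.14, 3.14].

## Interface

Orientations are given as a unit quaternion [x, y, z, w].
In Python, from station import ctrl, viewer, finder gives the robot as it stands.
- The arm moves only by the tool play_rows, never from a script. Its argument "deltas" is a list of rows, each an object with "linear": the shift along the tool's x, y, z in mm, a list of three; "twist": the turn about the tool's z in degrees; "claw": the closure, from -1 (fully open) to 1 (shut), so that 0 is half open. In form: [{"linear": [x, y, z], "twist": twist, "claw": claw}, ...]. A call has 1 to 10 rows; each row is the pose to reach, as a shift and turn from the pose commanded when the call began, along the tool's axes at that moment; what a row does not reach only later rows make up. A row lasts 1/12 s, in which the tool goes at most 41.7 mm and 7.16 degrees, less where a joint would pass 70% of its speed; a pose out of reach is approached as far as the arm can. A call with a gripper value outside its range is refused whole. The fingers move at their own pace and stop on an object; "force" is the grip in N (left out, the last holds). Time passes only in rows, so rows that repeat a pose let the fingers close. It gives the time, the measured TCP pose, the force, the opening and the grip force at its end, in the units of the state.
- ctrl.sense(): the state, without advancing time (a new reading comes with each control period).
- viewer.capture(name): name is "scene" or "top"; returns (picture, depth): 420x560x3 uint8, red, green, blue; 420x560 float32, mm along the optical axis (not along the pixel's ray), 0 where there is no reading.
- viewer.camera_model(name): a dict with "fov_y" (degrees; the focal length in pixels is half the picture's height over the tangent of half this angle, whatever the lens; pixels are square), "cx", "cy" (the principal point, pixels), "dist_coeffs" ([k1, k2, p1, p2, k3] as OpenCV has them; the pictures are not rectified), "rvec" (rotation vector, rad) and "tvec" (3), from world to camera coordinates, as OpenCV has them. Camera axes: x right, y down, z forward; pixel columns grow to the right and rows downward; lengths in mm; the calibration is good to about 2 mm. A picture is of the moment at which its call begins. camera_model takes no time and is no camera call.
- ctrl.close_job(): hands the job in; it is judged then, once.
Trained networks look in the newest picture that a camera, given by its name, has taken for a name from the list of things; names that differ only in an ending like _2 or _b are one class to them, and where a whole thing is asked for, a point or a joint stands for the part that bears it (a point fixed in the world has none). Each returns a list of dicts, best first, with "p" (0 to 1); they miss things now and then, are a little off and sometimes report something else, mostly with a low value. They report only what shows in the picture. A call takes as long as a camera call.
- finder.search_frame(camera, target): "point" ([x, y, z] in mm, in world coordinates, good to about 4 mm: the middle of the surface that is visible of it).
The state is a dict: "time_s": time; "joints": joint angles; "joint_vel": joint speeds; "tau": joint torques, N m; "ee_pos": TCP position; "orientation": TCP orientation; "contact_force": force on the tool from outside, world axes, zero at the start; "torque": the same for the moment, N m; "finger_gap": opening from 0.0 (shut) to 1.0 (fully open); "finger_force": force on a finger pad.
Only numpy, scipy, OpenCV 4.12 (cv2) and the standard library are available. Lean on these libraries where they do the work, as an engineer would, in place of code of your own. Each camera call takes 0.05 s, during which the arm holds its last target. There are 200 camera calls.

## Working session

There is one attempt and no reset: what is moved stays moved. The work goes in short steps, Python scripts to look and compute and a tool call to move; the robot and the scene stay as the last step left them, time stands still between calls to the robot, and variables do not carry over. Pictures are saved under pics/ and viewed, at most 10 in all, crops included, and the job is handed in when it is done.

Besides the shell and the picture viewer there is one more tool, called after "Request:" by a JSON object that holds its "name" and its "arguments", one argument or row to a line. play_rows: Moves the arm, as the interface text tells. Its arguments: {"type":"object","properties":{"deltas":{"type":"array"},"force":{"type":"number"}},"required":["deltas"]}

```bash
mkdir -p pics; ls
cat > h.py <<'E'
import numpy as np, cv2
from station import ctrl, viewer, finder
from scipy.spatial.transform import Rotation as R
def cloud(name):
    im,d=viewer.capture(name); m=viewer.camera_model(name)
    h,w=d.shape; f=h/2/np.tan(np.radians(m["fov_y"])/2)
    K=np.array([[f,0,m["cx"]],[0,f,m["cy"]],[0,0,1.]])
    uv=np.stack(np.meshgrid(np.arange(w),np.arange(h)),-1).reshape(-1,1,2).astype(np.float64)
    n=cv2.undistortPoints(uv,K,np.array(m["dist_coeffs"],float)).reshape(h,w,2)
    c=np.dstack([n*d[...,None],d])
    Rm=cv2.Rodrigues(np.array(m["rvec"],float))[0]
    P=(c-np.array(m["tvec"],float).ravel())@Rm
    P[d==0]=np.nan
    return im,P
E
cat > a.py <<'E'
from h import *
for n in("top","scene"):
    im,P=cloud(n); cv2.imwrite(f"pics/{n}0.png",im[...,::-1]); np.savez(f"{n}0.npz",im=im,P=P)
    for t in["carrier","grip","hole","mixer","deck","slot","fence","timer","reagent_bottle"]:
        print(n,t,[(np.round(r["point"]).tolist(),round(r["p"],2)) for r in finder.search_frame(n,t)[:2]])
s=ctrl.sense();print(s)
print(R.from_quat(s["orientation"]).as_matrix().round(3),ctrl.grasp_offset)
E
python3 a.py
```

```text
pics
top carrier [([526.0, -85.0, 8.0], 0.67)]
top grip [([519.0, -84.0, 6.0], 0.9)]
top hole [([523.0, -87.0, 5.0], 0.76)]
top mixer [([578.0, 201.0, 36.0], 0.66)]
top deck [([577.0, 197.0, 42.0], 0.77)]
top slot [([582.0, 197.0, 42.0], 0.87)]
top fence [([577.0, 198.0, 41.0], 0.8)]
top timer [([399.0, -353.0, 14.0], 0.93)]
top reagent_bottle [([350.0, 270.0, 69.0], 0.83)]
scene carrier [([506.0, -79.0, 27.0], 0.95)]
scene grip [([504.0, -76.0, 28.0], 0.57)]
scene hole [([506.0, -78.0, 29.0], 0.57), ([562.0, 215.0, 41.0], 0.38)]
scene mixer [([562.0, 209.0, 42.0], 0.78)]
scene deck [([557.0, 211.0, 43.0], 0.81), ([390.0, -347.0, 18.0], 0.66)]
scene slot [([558.0, 211.0, 39.0], 0.94)]
scene fence [([561.0, 211.0, 34.0], 0.81)]
scene timer [([390.0, -345.0, 17.0], 0.8)]
scene reagent_bottle [([332.0, 288.0, 61.0], 0.6), ([505.0, -75.0, 30.0], 0.43)]
{'time_s': 1.0, 'joints': array([ 1.11153017,  0.61488963, -0.01265131,  1.42335697,  0.00811371,
        1.10339912, -0.04039681]), 'joint_vel': array([-0.00015827,  0.00011296,  0.00025307, -0.00058836,  0.00145888,
        0.00015595,  0.00135257]), 'tau': array([ 1.31336742e-04, -4.69116032e+01,  2.59309988e-01, -1.71345180e+01,
        1.00664867e-02,  1.65586811e-03,  2.14680156e-06]), 'ee_pos': array([ 272.63978092, -590.04826055,  231.31810719]), 'orientation': array([ 9.76670371e-01,  2.14743999e-01,  2.61459376e-05, -7.86012060e-06]), 'contact_force': array([-0.35450527,  0.51025184, -0.35061629]), 'torque': array([ 0.00240475, -0.01445855, -0.00018419]), 'finger_force': 0.0, 'finger_gap': 1.0017202361336282}
[[ 0.908  0.419  0.   ]
 [ 0.419 -0.908  0.   ]
 [ 0.    -0.    -1.   ]] 18.700000000000003
```

View pics/top0.png

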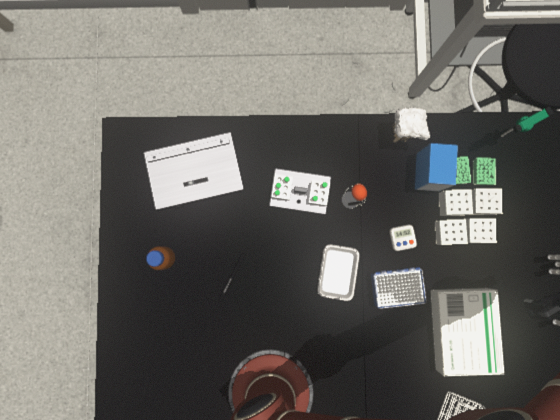

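View pics/scene0.png

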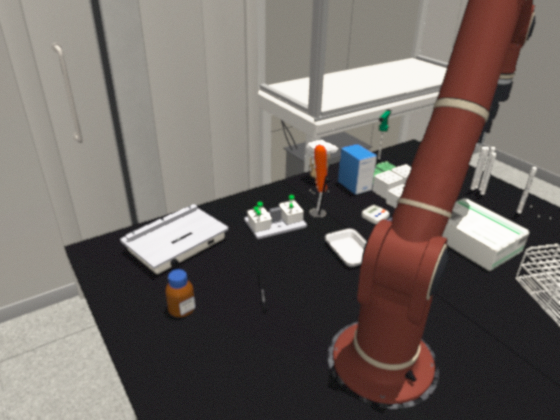

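The top picture shows the mixer at about (195,172) with its fence towards the top, the carrier at (301,191) with its grip at (300,190), and an orange-knobbed stand at (356,195) just right of the carrier. The timer is at (403,238) and the bottle at (160,258). The scene view agrees with this. Next I fit the poses from depth.

```bash
cat > b.py <<'E'
from h import *
for n in("top","scene"):
    q=np.load(f"{n}0.npz"); P=q["P"]; im=q["im"].astype(int)
    def sel(x0,x1,y0,y1,z0,z1):
        m=(P[...,0]>x0)&(P[...,0]<x1)&(P[...,1]>y0)&(P[...,1]<y1)&(P[...,2]>z0)&(P[...,2]<z1); return m
    def rect(m,t):
        m=cv2.morphologyEx(m.astype(np.uint8),cv2.MORPH_OPEN,np.ones((2,2))).astype(bool)
        p=P[m][:,:2].astype(np.float32)
        if len(p)<5: print(n,t,"few");return
        r=cv2.minAreaRect(p); print(n,t,len(p),np.round(r[0],1),np.round(r[1],1),round(r[2],2),"zmed",np.nanmedian(P[m][:,2]).round(1),"mean",P[m].mean(0).round(1))
    rect(sel(440,720,40,360,30,75),"mixer"); rect(sel(440,720,40,360,48,75),"fence")
    br=im.min(-1)
    d=sel(440,720,40,360,30,48); rect(d,"deck"); rect(d&(br<90),"slot")
    c=sel(420,640,-168,0,4,90); rect(c,"carrier"); rect(sel(420,640,-168,0,58,90),"racks")
    print(n,"table z",np.nanmedian(P[sel(420,600,0,40,-15,15)][:,2]))
    rect(sel(420,640,-250,-155,15,300),"stand")
    print("stand top",np.nanmax(np.where(sel(420,640,-250,-155,15,300),P[...,2],np.nan)))
q=np.load("top0.npz");im=q["im"][...,::-1]
a=cv2.resize(im[125:215,135:250],None,fx=4,fy=4,interpolation=cv2.INTER_CUBIC)
b=cv2.resize(im[160:220,260:340],None,fx=4,fy=4,interpolation=cv2.INTER_CUBIC)
o=np.zeros((600,460,3),np.uint8);o[:360]=a;o[360:,:320]=b;cv2.imwrite("pics/crop.png",o)
E
python3 b.py
```

```text
top mixer 5229 [580.5 196.6] [157.3 232.2] 13.38 zmed 40.4 mean [nan nan nan]
top fence 497 [629.2 209.1] [ 13.9 221.7] 12.75 zmed 54.8 mean [nan nan nan]
top deck 4721 [580.6 196.1] [156.1 232. ] 13.69 zmed 40.1 mean [nan nan nan]
top slot 41 [546.5 189.6] [ 6.6 59.8] 11.2 zmed 40.0 mean [547.3 183.5  40.4]
top carrier 2017 [522.1 -87.4] [151.  100.6] 81.24 zmed 12.0 mean [nan nan nan]
top racks 118 [nan nan] [0. 0.] 0.0 zmed 65.8 mean [nan nan nan]
top table z 0.06677886205968056
top stand 262 [ 507.  -208.9] [108.5  58.9] 81.48 zmed 222.1 mean [ 493.  -212.3  170.6]
stand top 233.72812672883384
scene mixer 3387 [600.  182.8] [196.4 278.7] 12.76 zmed 38.7 mean [nan nan nan]
scene fence 365 [640.9 181.5] [ 57.7 277.5] 25.42 zmed 51.6 mean [626.  215.2  50.6]
scene deck 3010 [577.  180.9] [150.5 272.9] 12.43 zmed 38.5 mean [nan nan nan]
scene slot few
scene carrier 1408 [ 543.1 -119.6] [129.2 224. ] 57.43 zmed 24.4 mean [nan nan nan]
scene racks 96 [ 563.  -115.7] [102.  208.1] 49.42 zmed 61.1 mean [527.4 -76.2  56.5]
scene table z -1.157541310361095
scene stand 611 [ 844.9 -533.9] [ 34.7 990.7] 47.47 zmed 145.1 mean [nan nan nan]
stand top 229.07861886792458
```

View pics/crop.png

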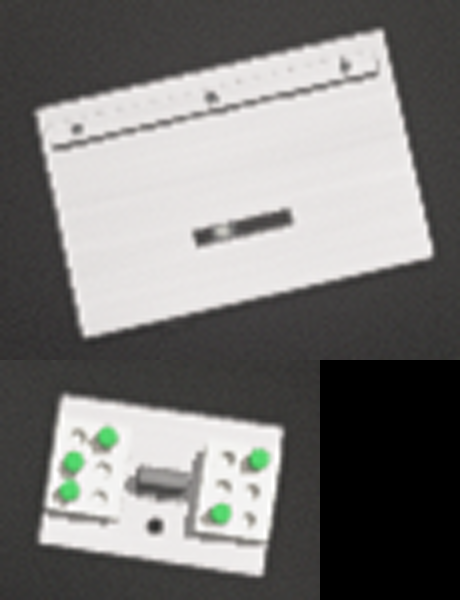

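The crop shows the fence along the far side of the deck, running from (53,147) to (378,73). The slot runs from (194,239) to (293,215), with a bright pin near (222,231), left of the slot's middle. On the carrier, the hole at (155,526) lies in front of the grip at (162,482), so its orientation is right. I'll turn these pixels into poses.

```bash
cat > c.py <<'E'
from h import *
m=viewer.camera_model("top");f=210/np.tan(np.radians(m["fov_y"])/2)
K=np.array([[f,0,m["cx"]],[0,f,m["cy"]],[0,0,1.]]);Rm=cv2.Rodrigues(np.array(m["rvec"],float))[0];t=np.array(m["tvec"],float).ravel()
C=-Rm.T@t
def ray(px,off,z):
    px=(np.array(px,float)-1.5)/4+off
    n=cv2.undistortPoints(px.reshape(-1,1,2),K,np.array(m["dist_coeffs"],float)).reshape(-1,2)
    d=np.c_[n,np.ones(len(n))]@Rm
    return C+d*((z-C[2])/d[:,2])[:,None]
M=(135,125);A=(260,160)
def ang(v):return np.degrees(np.arctan2(v[1],v[0]))
k=ray([(83,338),(37,110),(383,30),(432,258)],M,40)[:,:2]
print("deck",k.round(1),k.mean(0).round(1),"yaw",ang(k[0]-k[3])-90,ang(k[1]-k[2])-90,ang(k[1]-k[0]),ang(k[2]-k[3]),"len",np.linalg.norm(k[1]-k[0]),np.linalg.norm(k[0]-k[3]))
s=ray([(194,239),(293,215),(222,231)],M,40)[:,:2];fe=ray([(53,147),(378,73)],M,40)[:,:2]
print("fence yaw",ang(fe[0]-fe[1])-90)
y=np.radians(13.2);X=np.array([np.cos(y),np.sin(y)]);Y=np.array([-X[1],X[0]]);c=k.mean(0)
for n,p in(("slot",s),("fence",fe)):print(n,((p-c)@np.c_[X,Y]).round(1))
k=ray([(62,35),(283,67),(265,216),(39,183)],A,8)[:,:2];c=k.mean(0)
print("carrier",k.round(1),c.round(1),"yaw",ang(k[0]-k[1])-90,ang(k[3]-k[2])-90,ang(k[0]-k[3]),ang(k[1]-k[2]))
h=ray([(155,166)],A,8)[0,:2];g=ray([(162,108),(135,107),(190,115)],A,50)[:,:2];print("hole",h,"grip top",g.round(1), (h-c))
print("cam",C)
q=np.load("top0.npz");P=q["P"].reshape(-1,3);I=np.isfinite(P).all(1)
for nm,b in(("deck/fence prof",None),):
    c=ray([(83,338),(37,110),(383,30),(432,258)],M,40)[:,:2].mean(0)
    r=(P[I][:,:2]-c)@np.c_[X,Y];z=P[I][:,2];w=(abs(r[:,1])<100)&(r[:,0]>-90)&(r[:,0]<95)
    for lo in list(range(-90,-70,2))+list(range(40,90,2)):
        v=w&(r[:,0]>=lo)&(r[:,0]<lo+2);print(lo,round(float(np.median(z[v])),1) if v.any() else None,end="; ")
E
python3 c.py
```

```text
deck [[476.6 295.8]
 [628.4 328.7]
 [679.4  99.3]
 [526.8  67.2]] [577.8 197.8] yaw 12.386843063633336 12.528083530917343 12.232037385729539 11.899986197743287 len 155.34526593293185 234.11854122286053
fence yaw 12.32701461298241
slot [[-29.8  33.6]
 [-29.9 -33.3]
 [-29.1  14.5]]
fence [[  52.4  110.9]
 [  49.  -109.2]]
carrier [[ 586.4  -18. ]
 [ 562.9 -166.2]
 [ 462.7 -152.2]
 [ 486.4   -1.7]] [524.6 -84.5] yaw -9.006958492693073 -8.93057268402056 -9.243162952337522 -7.941839506346196
hole [496.96818235 -79.39001254] grip top [[ 530.4  -83. ]
 [ 531.2  -65.5]
 [ 525.6 -101. ]] [-27.60630064   5.11235322]
cam [ 369.96149975  -35.78712907 1245.67641567]
-90 0.3; -88 0.3; -86 -0.4; -84 0.6; -82 1.2; -80 2.0; -78 31.8; -76 35.4; -74 38.8; -72 40.1; 40 40.3; 42 40.0; 44 39.6; 46 46.3; 48 53.9; 50 56.7; 52 56.9; 54 56.3; 56 56.7; 58 55.4; 60 55.3; 62 52.1; 64 41.4; 66 40.9; 68 40.5; 70 40.7; 72 40.1; 74 39.4; 76 39.1; 78 38.1; 80 None; 82 None; 84 None; 86 2.4; 88 1.1;
```

Request:
{"name": "play_rows", "arguments": {
  "deltas": [
    {"linear": [0,0,-40],"twist": 0,"claw": -1},
    {"linear": [0,0,-70],"twist": 0,"claw": -1},
    {"linear": [440,-353,-70],"twist": -56.4,"claw": 0},
    {"linear": [440,-353,-70],"twist": -56.4,"claw": 0},
    {"linear": [440,-353,-70],"twist": -56.4,"claw": 0},
    {"linear": [440,-353,-70],"twist": -56.4,"claw": 0},
    {"linear": [440,-353,-70],"twist": -56.4,"claw": 0},
    {"linear": [440,-353,-70],"twist": -56.4,"claw": 0},
    {"linear": [440,-353,-70],"twist": -56.4,"claw": 0},
    {"linear": [440,-353,-70],"twist": -56.4,"claw": 0}
  ],
  "force": 40
}}

```text
time_s: 1.83
ee_pos: [421.6, -289.8, 301.7]
orientation: [0.757, 0.653, 0.0, 0.0]
contact_force: [0.5, -0.4, 0.9]
finger_gap: 0.496
finger_force: 0.0
```

```bash
cat > d.py <<'E'
import sys
from h import *
# usage: d.py x y z yaw_of_tool_y(deg)
s=ctrl.sense();Rm=R.from_quat(s["orientation"]).as_matrix();p=np.array(s["ee_pos"])
a=np.degrees(np.arctan2(Rm[1,1],Rm[0,1]))
print("t",round(s["time_s"],2),"tcp",p.round(1),"yaw_y",a.round(2),"zax",Rm[:,2].round(4),"F",np.round(s["contact_force"],1),"T",np.round(s["torque"],2),"gap",round(s["finger_gap"],3),round(s["finger_force"],1))
if len(sys.argv)>3:
    v=np.array(list(map(float,sys.argv[1:4])));print("delta",(Rm.T@(v-p)).round(1),"twist",-(float(sys.argv[4])-a).round(2))
E
python3 d.py 524.3 -84.7 300 -8.9
```

```text
t 1.83 tcp [ 421.6 -289.8  301.7] yaw_y -8.48 zax [ 7.e-04 -7.e-04 -1.e+00] F [ 0.5 -0.4  0.9] T [-0.04 -0.07 -0.02] gap 0.496 0.0
delta [218.   71.3   1.7] twist 0.42
```

Request:
{"name": "play_rows", "arguments": {
  "deltas": [
    {"linear": [205,66,0],"twist": 0,"claw": 0},
    {"linear": [205,66,0],"twist": 0,"claw": 0},
    {"linear": [205,66,0],"twist": 0,"claw": 0},
    {"linear": [205,66,0],"twist": 0,"claw": 0},
    {"linear": [205,66,0],"twist": 0,"claw": 0},
    {"linear": [205,66,0],"twist": 0,"claw": 0},
    {"linear": [205,66,80],"twist": 0,"claw": 0},
    {"linear": [205,66,120],"twist": 0,"claw": 0},
    {"linear": [205,66,150],"twist": 0,"claw": 0},
    {"linear": [205,66,150],"twist": 0,"claw": 0}
  ]
}}

```text
time_s: 2.67
ee_pos: [515.4, -99.3, 147.8]
orientation: [0.759, 0.651, -0.002, -0.002]
contact_force: [-0.8, -0.3, 0.1]
finger_gap: 0.496
finger_force: 0.0
```

```bash
python3 d.py 524.3 -84.7 20 -8.9
```

```text
t 2.67 tcp [515.4 -99.3 147.8] yaw_y -8.79 zax [-5.2e-03  5.0e-04 -1.0e+00] F [-0.8 -0.3  0.1] T [-0.03  0.09 -0.05] gap 0.496 0.0
delta [ 15.8   7.2 127.8] twist 0.11
```

Request:
{"name": "play_rows", "arguments": {
  "deltas": [
    {"linear": [15.8,7.2,20],"twist": 0.1,"claw": 0},
    {"linear": [15.8,7.2,50],"twist": 0.1,"claw": 0},
    {"linear": [15.8,7.2,80],"twist": 0.1,"claw": 0},
    {"linear": [15.8,7.2,105],"twist": 0.1,"claw": 0},
    {"linear": [15.8,7.2,120],"twist": 0.1,"claw": 0},
    {"linear": [15.8,7.2,126],"twist": 0.1,"claw": 0},
    {"linear": [15.8,7.2,127],"twist": 0.1,"claw": 0},
    {"linear": [15.8,7.2,127],"twist": 0.1,"claw": 0}
  ]
}}

```text
time_s: 3.33
ee_pos: [527.8, -84.7, 24.7]
orientation: [0.76, 0.65, 0.0, 0.0]
contact_force: [1.1, -0.5, 0.2]
finger_gap: 0.499
finger_force: 0.0
```

```bash
python3 d.py 524.3 -84.7 20 -8.9
python3 - <<'E'
from h import *
im,P=cloud("top");im2,_=cloud("scene")
a=cv2.resize(im[150:230,250:350],None,fx=4,fy=4);b=cv2.resize(im2[180:260,220:340],None,fx=3,fy=3)
o=np.zeros((560,400,3),np.uint8);o[:320]=a;o[320:,:360]=b;cv2.imwrite("pics/g.png",o[...,::-1])
E
```

```text
t 3.33 tcp [527.8 -84.7  24.7] yaw_y -8.91 zax [ 8.e-04 -0.e+00 -1.e+00] F [ 1.1 -0.5  0.2] T [-0.01 -0.   -0.01] gap 0.499 0.0
delta [-0.5 -3.5  4.7] twist -0.01
```

View pics/g.png

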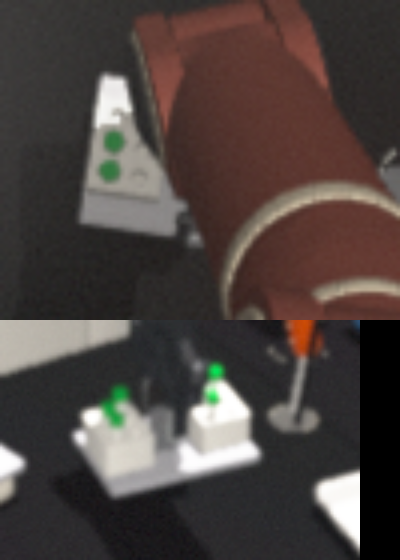

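The arm hides the carrier from above. The scene crop shows the fingers over the grip at about (165,420), between the racks. I'll centre, lower and close.

Request:
{"name": "play_rows", "arguments": {
  "deltas": [
    {"linear": [0,-3.0,2],"twist": 0,"claw": 0},
    {"linear": [0,-3.0,4],"twist": 0,"claw": 0.2},
    {"linear": [0,-3.0,4],"twist": 0,"claw": 0.5},
    {"linear": [0,-3.0,4],"twist": 0,"claw": 1},
    {"linear": [0,-3.0,4],"twist": 0,"claw": 1},
    {"linear": [0,-3.0,4],"twist": 0,"claw": 1},
    {"linear": [0,-3.0,4],"twist": 0,"claw": 1},
    {"linear": [0,-3.0,4],"twist": 0,"claw": 1}
  ],
  "force": 50
}}

```text
time_s: 4.1
ee_pos: [525.2, -84.2, 20.9]
orientation: [0.76, 0.65, 0.001, 0.001]
contact_force: [2.5, 0.7, 5.0]
finger_gap: 0.131
finger_force: 49.6
```

```bash
python3 d.py 524.3 -84.7 20 -8.9
```

```text
t 4.1 tcp [525.2 -84.2  20.9] yaw_y -8.91 zax [ 1.9e-03 -1.0e-04 -1.0e+00] F [2.5 0.7 5. ] T [-0.01 -0.14 -0.09] gap 0.131 49.6
delta [-0.6 -0.8  0.9] twist -0.01
```

Request:
{"name": "play_rows", "arguments": {
  "deltas": [
    {"linear": [0,0,-10],"twist": 0,"claw": 1},
    {"linear": [0,0,-25],"twist": 0,"claw": 1},
    {"linear": [0,0,-45],"twist": 0,"claw": 1},
    {"linear": [0,0,-70],"twist": 0,"claw": 1},
    {"linear": [0,0,-90],"twist": 0,"claw": 1},
    {"linear": [0,0,-100],"twist": 0,"claw": 1},
    {"linear": [0,0,-100],"twist": 0,"claw": 1},
    {"linear": [0,0,-100],"twist": 0,"claw": 1}
  ]
}}

```text
time_s: 4.77
ee_pos: [523.1, -84.3, 119.7]
orientation: [0.76, 0.65, -0.001, -0.001]
contact_force: [-0.3, 0.4, -5.8]
finger_gap: 0.126
finger_force: 49.4
```

```bash
python3 d.py 562.4 238 120 12.4
```

```text
t 4.77 tcp [523.1 -84.3 119.7] yaw_y -8.9 zax [-0.0021  0.     -1.    ] F [-0.3  0.4 -5.8] T [ 0.04  0.04 -0.02] gap 0.126 49.4
delta [324.5 -11.1  -0.4] twist -21.3
```

Request:
{"name": "play_rows", "arguments": {
  "deltas": [
    {"linear": [10,0,0],"twist": 0,"claw": 1},
    {"linear": [35,-1,0],"twist": -2,"claw": 1},
    {"linear": [70,-2,0],"twist": -4,"claw": 1},
    {"linear": [105,-3,0],"twist": -6.5,"claw": 1},
    {"linear": [140,-5,0],"twist": -9,"claw": 1},
    {"linear": [175,-6,0],"twist": -11.5,"claw": 1},
    {"linear": [210,-7,0],"twist": -14,"claw": 1},
    {"linear": [240,-8,0],"twist": -16,"claw": 1},
    {"linear": [265,-9,0],"twist": -18,"claw": 1},
    {"linear": [285,-10,0],"twist": -20,"claw": 1}
  ]
}}

```text
time_s: 5.6
ee_pos: [556.5, 203.2, 118.4]
orientation: [0.633, 0.774, -0.001, -0.002]
contact_force: [-0.2, 0.2, -4.5]
finger_gap: 0.138
finger_force: 49.3
```

Request:
{"name": "play_rows", "arguments": {
  "deltas": [
    {"linear": [10,5,0],"twist": -1,"claw": 1},
    {"linear": [20,10,0],"twist": -1.3,"claw": 1},
    {"linear": [28,13,0],"twist": -1.3,"claw": 1},
    {"linear": [28,13,0],"twist": -1.3,"claw": 1},
    {"linear": [28,13,0],"twist": -1.3,"claw": 1},
    {"linear": [28,13,0],"twist": -1.3,"claw": 1}
  ]
}}

```text
time_s: 6.1
ee_pos: [565.9, 226.9, 120.0]
orientation: [0.627, 0.779, -0.001, 0.0]
contact_force: [-0.6, -0.0, -5.4]
finger_gap: 0.129
finger_force: 49.3
```

```bash
python3 d.py 562.4 238 120 12.4
python3 - <<'E'
from h import *
im,P=cloud("top");im2,_=cloud("scene");np.savez("top1.npz",im=im,P=P)
a=cv2.resize(im[115:220,130:260],None,fx=4,fy=4);b=cv2.resize(im2[170:290,90:260],None,fx=3,fy=3)
o=np.zeros((780,520,3),np.uint8);o[:420]=a;o[420:,:510]=b;cv2.imwrite("pics/m.png",cv2.resize(o[...,::-1],None,fx=.76,fy=.76,interpolation=cv2.INTER_AREA))
E
```

```text
t 6.1 tcp [565.9 226.9 120. ] yaw_y 12.27 zax [-8.0e-04 -2.2e-03 -1.0e+00] F [-0.6 -0.  -5.4] T [ 0.02 -0.04  0.01] gap 0.129 49.3
delta [11.6 -1.1 -0. ] twist -0.13
```

View pics/m.png

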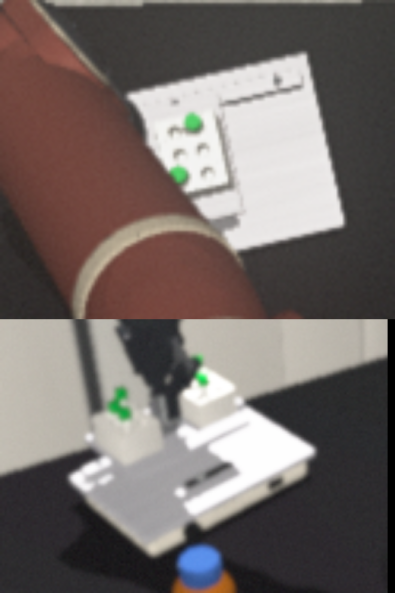

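The top view shows the carrier's right rack at (195,150), with its right edge parallel to the deck's. The scene view shows it hanging level over the left part of the mixer, clear of the bottle. I'll measure its y in hand from depth, and lower it.

Run:
```python
from h import *
q=np.load("top1.npz");P=q["P"].reshape(-1,3);im=q["im"].reshape(-1,3).astype(int)
I=np.isfinite(P).all(1);P=P[I];im=im[I]
y=np.radians(12.4);X=np.array([np.cos(y),np.sin(y)]);Y=np.array([-X[1],X[0]])
r=(P[:,:2]-[565.9,226.9])@np.c_[X,Y]
for nm,z0,z1 in(("plate",100,114),("rack",135,160)):
    w=(P[:,2]>z0)&(P[:,2]<z1)&(r[:,1]<0)&(r[:,1]>-100)&(abs(r[:,0])<60)&(im[:,0]-im[:,1]<25)
    print(nm,w.sum(),np.median(P[w,2]).round(1),"ymin",np.percentile(r[w,1],[1,3,10]).round(1),"ymax",np.percentile(r[w,1],[97,99]).round(1),"x",np.percentile(r[w,0],[1,3,97,99]).round(1))
```

```text
plate 313 107.1 ymin [-74.4 -74.1 -72.8] ymax [-11.9 -11.1] x [-52.6 -51.7  46.6  47.2]
rack 365 141.1 ymin [-72.  -71.6 -69.3] ymax [-25.8 -24.6] x [-32.9 -32.   25.9  27. ]
```

Request:
{"name": "play_rows", "arguments": {
  "deltas": [
    {"linear": [11.6,-2,0],"twist": -0.1,"claw": 1},
    {"linear": [11.6,-2,10],"twist": -0.1,"claw": 1},
    {"linear": [11.6,-2,20],"twist": -0.1,"claw": 1},
    {"linear": [11.6,-2,30],"twist": -0.1,"claw": 1},
    {"linear": [11.6,-2,38],"twist": -0.1,"claw": 1},
    {"linear": [11.6,-2,44],"twist": -0.1,"claw": 1},
    {"linear": [11.6,-2,47],"twist": -0.1,"claw": 1},
    {"linear": [11.6,-2,48],"twist": -0.1,"claw": 1},
    {"linear": [11.6,-2,48],"twist": -0.1,"claw": 1}
  ]
}}

```text
time_s: 6.95
ee_pos: [561.5, 239.8, 72.1]
orientation: [0.626, 0.78, -0.0, -0.0]
contact_force: [0.4, 0.1, -4.5]
finger_gap: 0.13
finger_force: 49.2
```

```bash
python3 d.py 562.4 238 67 12.4
```

```text
t 6.95 tcp [561.5 239.8  72.1] yaw_y 12.49 zax [-3.e-04 -0.e+00 -1.e+00] F [ 0.4  0.1 -4.5] T [ 0.   -0.05  0.01] gap 0.13 49.2
delta [-1.9  0.5  5.1] twist 0.09
```

Request:
{"name": "play_rows", "arguments": {
  "deltas": [
    {"linear": [-2,0,1],"twist": 0,"claw": 1},
    {"linear": [-2,0,2],"twist": 0,"claw": 1},
    {"linear": [-2,0,3],"twist": 0,"claw": 1},
    {"linear": [-2,0,3.5],"twist": 0,"claw": 1},
    {"linear": [-2,0,4],"twist": 0,"claw": 1},
    {"linear": [-2,0,4],"twist": 0,"claw": 1},
    {"linear": [-2,0,4],"twist": 0,"claw": 1}
  ]
}}

```text
time_s: 7.53
ee_pos: [561.9, 238.0, 68.4]
orientation: [0.626, 0.78, 0.0, -0.0]
contact_force: [0.4, 0.0, -6.1]
finger_gap: 0.136
finger_force: 49.2
```

```bash
python3 d.py 562.4 238 67 12.4
```

```text
t 7.53 tcp [561.9 238.   68.4] yaw_y 12.51 zax [ 1.e-04  1.e-04 -1.e+00] F [ 0.4  0.  -6.1] T [-0.02  0.    0.02] gap 0.136 49.2
delta [-0.1  0.5  1.4] twist 0.11
```

Request:
{"name": "play_rows", "arguments": {
  "deltas": [
    {"linear": [0,0,0.5],"twist": 0,"claw": 1},
    {"linear": [0,0,1],"twist": 0,"claw": 1},
    {"linear": [0,0,1],"twist": 0,"claw": 1},
    {"linear": [0,0,1],"twist": 0,"claw": 1}
  ]
}}

```text
time_s: 7.87
ee_pos: [561.9, 238.0, 67.4]
orientation: [0.626, 0.78, 0.0, 0.0]
contact_force: [1.0, 0.2, -4.1]
finger_gap: 0.131
finger_force: 49.3
```

Request:
{"name": "play_rows", "arguments": {
  "deltas": [
    {"linear": [0,0,0.5],"twist": 0,"claw": 1},
    {"linear": [0,0,1],"twist": 0,"claw": 1},
    {"linear": [0,0,1],"twist": 0,"claw": 1},
    {"linear": [0,0,1],"twist": 0,"claw": 1}
  ]
}}

```text
time_s: 8.2
ee_pos: [562.0, 238.1, 67.2]
orientation: [0.626, 0.78, 0.0, 0.0]
contact_force: [-1.1, -0.2, 2.1]
finger_gap: 0.129
finger_force: 50.4
```

```bash
python3 d.py
```

```text
t 8.2 tcp [562.  238.1  67.2] yaw_y 12.5 zax [ 7.e-04  2.e-04 -1.e+00] F [-1.1 -0.2  2.1] T [-0.33  0.42 -0.03] gap 0.129 50.4
```

Request:
{"name": "play_rows", "arguments": {
  "deltas": [
    {"linear": [0,1,0],"twist": 0,"claw": 1},
    {"linear": [0,2,0],"twist": 0,"claw": 1},
    {"linear": [0,3,0],"twist": 0,"claw": 1},
    {"linear": [0,4,0],"twist": 0,"claw": 1},
    {"linear": [0,4,0],"twist": 0,"claw": 1},
    {"linear": [0,4,0],"twist": 0,"claw": 1}
  ]
}}

```text
time_s: 8.7
ee_pos: [562.6, 238.3, 66.7]
orientation: [0.626, 0.78, -0.003, -0.002]
contact_force: [-7.2, -1.5, 8.8]
finger_gap: 0.133
finger_force: 51.4
```

Request:
{"name": "play_rows", "arguments": {
  "deltas": [
    {"linear": [0,1,0],"twist": 0,"claw": 1},
    {"linear": [0,2,0],"twist": 0,"claw": 1},
    {"linear": [0,2,0],"twist": 0,"claw": 1},
    {"linear": [0,2,0],"twist": 0,"claw": 1}
  ]
}}

```text
time_s: 9.03
ee_pos: [562.9, 238.3, 66.6]
orientation: [0.626, 0.78, -0.005, -0.003]
contact_force: [-9.0, -2.3, 10.0]
finger_gap: 0.134
finger_force: 51.7
```

```bash
python3 d.py
```

```text
t 9.03 tcp [562.9 238.3  66.6] yaw_y 12.47 zax [-0.0101 -0.0043 -0.9999] F [-9.  -2.3 10. ] T [-1.03  2.45 -0.32] gap 0.134 51.7
```

Request:
{"name": "play_rows", "arguments": {
  "deltas": [
    {"linear": [0,0,-0.5],"twist": 0,"claw": 1},
    {"linear": [0,0,-0.8],"twist": 0,"claw": 1},
    {"linear": [0,0,-0.8],"twist": 0,"claw": 1},
    {"linear": [0,0,-0.8],"twist": 0,"claw": 1}
  ]
}}

```text
time_s: 9.37
ee_pos: [564.6, 238.6, 66.8]
orientation: [0.626, 0.78, -0.003, -0.002]
contact_force: [-5.3, -0.2, 4.4]
finger_gap: 0.13
finger_force: 50.7
```

```bash
python3 d.py
python3 - <<'E'
from h import *
im,P=cloud("top");im2,_=cloud("scene");np.savez("top2.npz",im=im,P=P)
a=cv2.resize(im[115:220,130:260],None,fx=4,fy=4,interpolation=cv2.INTER_CUBIC);b=cv2.resize(im2[190:280,100:240],None,fx=4,fy=4,interpolation=cv2.INTER_CUBIC)
o=np.zeros((780,560,3),np.uint8);o[:420,:520]=a;o[420:]=b;cv2.imwrite("pics/p.png",cv2.resize(o[...,::-1],None,fx=.76,fy=.76,interpolation=cv2.INTER_AREA))
P=P.reshape(-1,3);P=P[np.isfinite(P).all(1)]
y=np.radians(12.4);X=np.array([np.cos(y),np.sin(y)]);Y=np.array([-X[1],X[0]])
r=(P[:,:2]-[579.5,197.3])@np.c_[X,Y]
for a,b in((-28,-10),(-90,-40)):
  w=(r[:,1]>a)&(r[:,1]<b);print(a,b)
  for lo in list(range(-84,-40,3))+list(range(30,84,3)):
    v=w&(r[:,0]>=lo)&(r[:,0]<lo+3)
    if v.any():print(lo,np.median(P[v,2]).round(1),end="; ")
E
```

```text
t 9.37 tcp [564.6 238.6  66.8] yaw_y 12.49 zax [-0.0066 -0.0026 -1.    ] F [-5.3 -0.2  4.4] T [-0.56  1.58 -0.16] gap 0.13 50.7
-28 -10
-84 532.0; -81 527.0; -78 42.3; -75 518.8; -72 515.3; -69 508.0; -66 504.8; -63 497.4; -60 487.5; -57 486.1; -54 479.7; -51 471.9; -48 463.0; -45 455.1; -42 404.6; 30 53.3; 33 54.2; 36 54.1; 39 52.9; 42 40.4; 45 48.4; 48 57.9; 51 56.0; 54 57.0; 57 55.5; 60 51.0; 63 41.5; 66 40.2; 69 37.8; 72 39.9; 75 39.5; -90 -40
-84 1.7; -81 34.9; -78 37.4; -75 39.9; -72 38.6; -69 40.2; -66 40.1; -63 40.5; -60 40.0; -57 40.8; -54 39.4; -51 40.5; -48 40.6; -45 40.3; -42 39.4; 30 40.5; 33 40.7; 36 40.6; 39 40.1; 42 40.0; 45 48.5; 48 56.7; 51 55.9; 54 55.3; 57 55.0; 60 52.1; 63 40.2; 66 39.9; 69 39.3; 72 40.9; 75 39.0;
```

View pics/p.png

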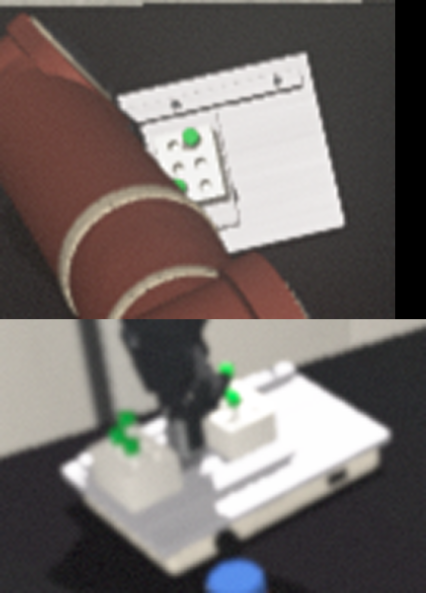

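The plate lies on the pin, with its back edge about 5 mm short of the fence. Friction held it earlier, so I'll lighten the press and continue towards the fence.

Request:
{"name": "play_rows", "arguments": {
  "deltas": [
    {"linear": [0,0,-0.5],"twist": 0,"claw": 1},
    {"linear": [0,0,-0.7],"twist": 0,"claw": 1},
    {"linear": [0,0.5,-0.7],"twist": 0,"claw": 1},
    {"linear": [0,1,-0.7],"twist": 0,"claw": 1},
    {"linear": [0,1,-0.7],"twist": 0,"claw": 1}
  ]
}}

```text
time_s: 9.88
ee_pos: [568.8, 239.3, 67.3]
orientation: [0.626, 0.78, -0.0, -0.0]
contact_force: [-1.9, 0.4, -3.2]
finger_gap: 0.129
finger_force: 49.6
```

Request:
{"name": "play_rows", "arguments": {
  "deltas": [
    {"linear": [0,0.5,0],"twist": 0,"claw": 1},
    {"linear": [0,1,0],"twist": 0,"claw": 1},
    {"linear": [0,1.5,0],"twist": 0,"claw": 1},
    {"linear": [0,1.5,0],"twist": 0,"claw": 1},
    {"linear": [0,1.5,0],"twist": 0,"claw": 1}
  ]
}}

```text
time_s: 10.3
ee_pos: [568.8, 239.2, 67.3]
orientation: [0.626, 0.78, -0.002, -0.001]
contact_force: [-4.1, -1.4, -2.3]
finger_gap: 0.129
finger_force: 49.8
```

```bash
python3 d.py
```

```text
t 10.3 tcp [568.8 239.2  67.3] yaw_y 12.52 zax [-0.0029 -0.0015 -1.    ] F [-4.1 -1.4 -2.3] T [-0.25  1.02  0.08] gap 0.129 49.8
```

Request:
{"name": "play_rows", "arguments": {
  "deltas": [
    {"linear": [-1,0,0.4],"twist": 0,"claw": 1},
    {"linear": [-2.5,0,0.4],"twist": 0,"claw": 1},
    {"linear": [-4,0,0.4],"twist": 0,"claw": 1},
    {"linear": [-5.5,0,0.4],"twist": 0,"claw": 1},
    {"linear": [-7,0,0.4],"twist": 0,"claw": 1},
    {"linear": [-8.5,0,0.4],"twist": 0,"claw": 1},
    {"linear": [-10,0,0.4],"twist": 0,"claw": 1},
    {"linear": [-10,0,0.4],"twist": 0,"claw": 1}
  ]
}}

```text
time_s: 10.97
ee_pos: [570.2, 233.4, 67.4]
orientation: [0.625, 0.78, 0.001, -0.003]
contact_force: [-5.8, 3.7, -3.2]
finger_gap: 0.131
finger_force: 49.7
```

```bash
python3 d.py
```

```text
t 10.97 tcp [570.2 233.4  67.4] yaw_y 12.61 zax [-0.0031  0.0048 -1.    ] F [-5.8  3.7 -3.2] T [ 0.68  1.4  -0.04] gap 0.131 49.7
```

Request:
{"name": "play_rows", "arguments": {
  "deltas": [
    {"linear": [-1.5,-0.5,0.3],"twist": 0,"claw": 1},
    {"linear": [-3,-0.5,0.3],"twist": 0,"claw": 1},
    {"linear": [-4.5,-0.5,0.3],"twist": 0,"claw": 1},
    {"linear": [-6,-0.5,0.3],"twist": 0,"claw": 1},
    {"linear": [-7.5,-0.5,0.3],"twist": 0,"claw": 1},
    {"linear": [-9,-0.5,0.3],"twist": 0,"claw": 1},
    {"linear": [-10,-0.5,0.3],"twist": 0,"claw": 1},
    {"linear": [-10,-0.5,0.3],"twist": 0,"claw": 1}
  ]
}}

```text
time_s: 11.63
ee_pos: [572.3, 224.0, 67.4]
orientation: [0.625, 0.78, 0.002, -0.003]
contact_force: [-5.0, 3.6, -1.6]
finger_gap: 0.131
finger_force: 49.8
```

```bash
python3 d.py
```

```text
t 11.63 tcp [572.3 224.   67.4] yaw_y 12.61 zax [-0.0021  0.0055 -1.    ] F [-5.   3.6 -1.6] T [ 0.79  1.29 -0.04] gap 0.131 49.8
```

Request:
{"name": "play_rows", "arguments": {
  "deltas": [
    {"linear": [-1,-0.3,0.2],"twist": 0,"claw": 1},
    {"linear": [-2,-0.3,0.2],"twist": 0,"claw": 1},
    {"linear": [-3,-0.3,0.2],"twist": 0,"claw": 1},
    {"linear": [-4,-0.3,0.2],"twist": 0,"claw": 1},
    {"linear": [-5,-0.3,0.2],"twist": 0,"claw": 1},
    {"linear": [-6,-0.3,0.2],"twist": 0,"claw": 1},
    {"linear": [-7,-0.3,0.2],"twist": 0,"claw": 1},
    {"linear": [-8,-0.3,0.2],"twist": 0,"claw": 1},
    {"linear": [-8,-0.3,0.2],"twist": 0,"claw": 1}
  ]
}}

```text
time_s: 12.38
ee_pos: [574.0, 216.3, 67.4]
orientation: [0.625, 0.78, 0.002, -0.002]
contact_force: [-5.1, 4.1, -1.8]
finger_gap: 0.13
finger_force: 49.8
```

```bash
python3 d.py
```

```text
t 12.38 tcp [574.  216.3  67.4] yaw_y 12.61 zax [-0.0014  0.0059 -1.    ] F [-5.1  4.1 -1.8] T [0.84 1.28 0.01] gap 0.13 49.8
```

Request:
{"name": "play_rows", "arguments": {
  "deltas": [
    {"linear": [-0.5,0,0.3],"twist": 0,"claw": 1},
    {"linear": [-1,0,0.4],"twist": 0,"claw": 1},
    {"linear": [-1.5,0,0.4],"twist": 0,"claw": 1},
    {"linear": [-2,0,0.4],"twist": 0,"claw": 1},
    {"linear": [-2.5,0,0.4],"twist": 0,"claw": 1},
    {"linear": [-3,0,0.4],"twist": 0,"claw": 1},
    {"linear": [-3.5,0,0.4],"twist": 0,"claw": 1}
  ]
}}

```text
time_s: 12.97
ee_pos: [574.4, 214.4, 67.3]
orientation: [0.625, 0.781, 0.003, -0.003]
contact_force: [-5.7, 4.9, -1.5]
finger_gap: 0.133
finger_force: 49.9
```

Request:
{"name": "play_rows", "arguments": {
  "deltas": [
    {"linear": [-0.5,0,0],"twist": 0,"claw": 1},
    {"linear": [-1,0,0],"twist": 0,"claw": 1},
    {"linear": [-1.5,0,0],"twist": 0,"claw": 1},
    {"linear": [-2,0,0],"twist": 0,"claw": 1},
    {"linear": [-2.5,0,0],"twist": 0,"claw": 1}
  ]
}}

```text
time_s: 13.38
ee_pos: [575.0, 211.4, 67.1]
orientation: [0.625, 0.781, 0.002, -0.003]
contact_force: [-5.6, 4.2, -0.8]
finger_gap: 0.129
finger_force: 49.9
```

```bash
python3 d.py
```

```text
t 13.38 tcp [575.  211.4  67.1] yaw_y 12.65 zax [-0.0015  0.007  -1.    ] F [-5.6  4.2 -0.8] T [ 0.96  1.37 -0.11] gap 0.129 49.9
```

Request:
{"name": "play_rows", "arguments": {
  "deltas": [
    {"linear": [-0.4,0,0.2],"twist": 0,"claw": 1},
    {"linear": [-0.8,0,0.3],"twist": 0,"claw": 1},
    {"linear": [-1.2,0,0.3],"twist": 0,"claw": 1},
    {"linear": [-1.6,0,0.3],"twist": 0,"claw": 1}
  ]
}}

```text
time_s: 13.72
ee_pos: [575.9, 207.3, 65.9]
orientation: [0.625, 0.78, 0.001, -0.002]
contact_force: [-3.9, 3.9, -4.0]
finger_gap: 0.129
finger_force: 49.4
```

Request:
{"name": "play_rows", "arguments": {
  "deltas": [
    {"linear": [-0.4,0,0],"twist": 0,"claw": 1},
    {"linear": [-0.8,0,0],"twist": 0,"claw": 1},
    {"linear": [-1.2,0,0],"twist": 0,"claw": 1},
    {"linear": [-1.6,0,0],"twist": 0,"claw": 1}
  ]
}}

```text
time_s: 14.05
ee_pos: [575.9, 207.2, 66.0]
orientation: [0.625, 0.78, 0.002, -0.002]
contact_force: [-4.7, 4.9, -5.5]
finger_gap: 0.129
finger_force: 49.3
```

```bash
python3 d.py
```

```text
t 14.05 tcp [575.9 207.2  66. ] yaw_y 12.61 zax [-0.0017  0.0058 -1.    ] F [-4.7  4.9 -5.5] T [1.3 1.2 0. ] gap 0.129 49.3
```

The carrier dropped more than 1 mm and stopped moving sideways, so the pin is in the hole. I'll ease the side push and lower.

Request:
{"name": "play_rows", "arguments": {
  "deltas": [
    {"linear": [1,-0.3,0.5],"twist": 0,"claw": 1},
    {"linear": [1.5,-0.5,1],"twist": 0,"claw": 1},
    {"linear": [1.5,-0.5,1.5],"twist": 0,"claw": 1},
    {"linear": [1.5,-0.5,2],"twist": 0,"claw": 1},
    {"linear": [1.5,-0.5,2.5],"twist": 0,"claw": 1},
    {"linear": [1.5,-0.5,2.5],"twist": 0,"claw": 1}
  ]
}}

```text
time_s: 14.55
ee_pos: [575.9, 207.4, 64.4]
orientation: [0.625, 0.78, 0.001, -0.001]
contact_force: [-5.5, 3.5, -0.4]
finger_gap: 0.132
finger_force: 50.0
```

```bash
python3 d.py
```

```text
t 14.55 tcp [575.9 207.4  64.4] yaw_y 12.57 zax [-3.0e-04  4.1e-03 -1.0e+00] F [-5.5  3.5 -0.4] T [ 0.84  1.23 -0.06] gap 0.132 50.0
```

Request:
{"name": "play_rows", "arguments": {
  "deltas": [
    {"linear": [0.7,-1,0.5],"twist": 0,"claw": 1},
    {"linear": [1,-1.5,1],"twist": 0,"claw": 1},
    {"linear": [1,-1.5,1.5],"twist": 0,"claw": 1},
    {"linear": [1,-1.5,2],"twist": 0,"claw": 1},
    {"linear": [1,-1.5,2],"twist": 0,"claw": 1},
    {"linear": [1,-1.5,2],"twist": 0,"claw": 1}
  ]
}}

```text
time_s: 15.05
ee_pos: [575.7, 207.3, 62.3]
orientation: [0.626, 0.78, 0.002, -0.0]
contact_force: [-2.0, 3.9, -2.1]
finger_gap: 0.132
finger_force: 49.9
```

```bash
python3 d.py
```

```text
t 15.05 tcp [575.7 207.3  62.3] yaw_y 12.51 zax [ 0.0021  0.0037 -1.    ] F [-2.   3.9 -2.1] T [ 1.19  0.69 -0.11] gap 0.132 49.9
```

Request:
{"name": "play_rows", "arguments": {
  "deltas": [
    {"linear": [0.7,0,0.5],"twist": 0,"claw": 1},
    {"linear": [1,0,1],"twist": 0,"claw": 1},
    {"linear": [1,0,1.5],"twist": 0,"claw": 1},
    {"linear": [1,0,2],"twist": 0,"claw": 1},
    {"linear": [1,0,2],"twist": 0,"claw": 1},
    {"linear": [1,0,2],"twist": 0,"claw": 1}
  ]
}}

```text
time_s: 15.55
ee_pos: [575.6, 207.5, 60.9]
orientation: [0.626, 0.78, 0.002, 0.0]
contact_force: [-3.5, 5.1, 2.0]
finger_gap: 0.128
finger_force: 50.4
```

```bash
python3 d.py
```

```text
t 15.55 tcp [575.6 207.5  60.9] yaw_y 12.52 zax [ 0.0025  0.002  -1.    ] F [-3.5  5.1  2. ] T [ 0.92  0.71 -0.09] gap 0.128 50.4
```

z is 60.9, so the carrier is flat on the deck. Now I'll release and rise.

Request:
{"name": "play_rows", "arguments": {
  "deltas": [
    {"linear": [0,0,0],"twist": 0,"claw": 1},
    {"linear": [0,0,0],"twist": 0,"claw": 1},
    {"linear": [0,0,0],"twist": 0,"claw": 0},
    {"linear": [0,0,0],"twist": 0,"claw": 0},
    {"linear": [0,0,0],"twist": 0,"claw": 0},
    {"linear": [0,0,0],"twist": 0,"claw": 0},
    {"linear": [0,0,0],"twist": 0,"claw": 0}
  ]
}}

```text
time_s: 16.13
ee_pos: [575.3, 205.1, 59.7]
orientation: [0.626, 0.78, -0.0, 0.001]
contact_force: [-0.4, 0.7, 0.2]
finger_gap: 0.503
finger_force: 0.0
```

```bash
python3 d.py
```

```text
t 16.13 tcp [575.3 205.1  59.7] yaw_y 12.44 zax [ 6.0e-04 -1.1e-03 -1.0e+00] F [-0.4  0.7  0.2] T [ 0.01 -0.02  0.  ] gap 0.503 0.0
```

Request:
{"name": "play_rows", "arguments": {
  "deltas": [
    {"linear": [0,0,-10],"twist": 0,"claw": 0},
    {"linear": [0,0,-30],"twist": 0,"claw": 0},
    {"linear": [0,0,-60],"twist": 0,"claw": 0},
    {"linear": [0,0,-95],"twist": 0,"claw": 0},
    {"linear": [0,0,-130],"twist": 0,"claw": 0},
    {"linear": [-40,0,-150],"twist": 0,"claw": 0},
    {"linear": [-80,0,-160],"twist": 0,"claw": 0},
    {"linear": [-120,0,-160],"twist": 0,"claw": 0},
    {"linear": [-160,0,-160],"twist": 0,"claw": 0},
    {"linear": [-200,0,-160],"twist": 0,"claw": 0}
  ]
}}

```text
time_s: 16.97
ee_pos: [618.4, 8.6, 221.2]
orientation: [0.626, 0.78, 0.0, 0.001]
contact_force: [0.6, -0.9, 0.6]
finger_gap: 0.5
finger_force: 0.0
```

Request:
{"name": "play_rows", "arguments": {
  "deltas": [
    {"linear": [-35,0,0],"twist": 0,"claw": 0},
    {"linear": [-60,0,0],"twist": 0,"claw": 0},
    {"linear": [-60,0,0],"twist": 0,"claw": 0},
    {"linear": [-60,0,0],"twist": 0,"claw": 0}
  ]
}}

```text
time_s: 17.3
ee_pos: [631.0, -50.4, 220.0]
orientation: [0.628, 0.778, -0.0, 0.0]
contact_force: [-1.1, 0.4, -0.2]
finger_gap: 0.501
finger_force: 0.0
```

```bash
python3 d.py
python3 - <<'E'
from h import *
im,P=cloud("top");im2,_=cloud("scene");np.savez("top3.npz",im=im,P=P)
a=cv2.resize(im[115:220,130:260],None,fx=4,fy=4,interpolation=cv2.INTER_CUBIC);b=cv2.resize(im2[190:280,100:240],None,fx=4,fy=4,interpolation=cv2.INTER_CUBIC)
o=np.zeros((780,560,3),np.uint8);o[:420,:520]=a;o[420:]=b;cv2.imwrite("pics/e.png",cv2.resize(o[...,::-1],None,fx=.76,fy=.76,interpolation=cv2.INTER_AREA))
P=P.reshape(-1,3);P=P[np.isfinite(P).all(1)]
y=np.radians(12.4);X=np.array([np.cos(y),np.sin(y)]);Y=np.array([-X[1],X[0]])
r=(P[:,:2]-[575.7,207.4])@np.c_[X,Y]
for n,x0,x1,y0,y1 in(("fl",-46,-34,35,71),("fr",-46,-34,-71,-35),("bl",34,43,35,71),("br",34,43,-71,-35),("deck",-60,30,-105,-85)):
  w=(r[:,0]>x0)&(r[:,0]<x1)&(r[:,1]>y0)&(r[:,1]<y1);print(n,w.sum(),P[w,2].mean().round(2) if w.any() else None)
E
```

```text
t 17.3 tcp [631.  -50.4 220. ] yaw_y 12.23 zax [ 1.e-04 -9.e-04 -1.e+00] F [-1.1  0.4 -0.2] T [ 0.04  0.01 -0.02] gap 0.501 0.0
fl 64 48.43
fr 63 47.94
bl 35 48.81
br 36 48.81
deck 256 40.24
```

View pics/e.png

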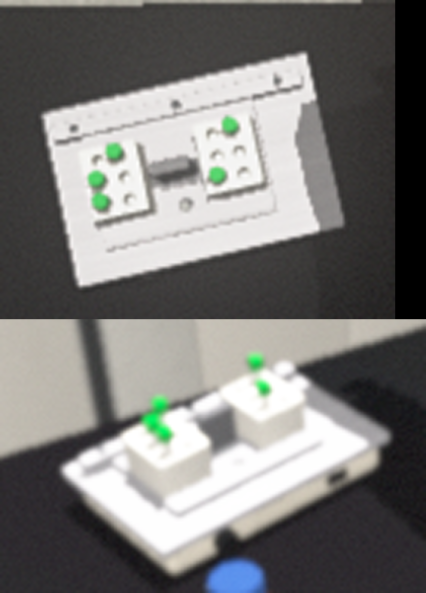

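The carrier lies flat on the deck: its plate top is about 8 mm above the deck at all four corners. It sits along the fence, with the pin visible in the hole at (186,204), so I'm handing in.

```bash
python3 -c "
from station import ctrl
print(ctrl.close_job())"
```

```text
the job is handed in; nothing more can be done
None
```

The carrier is seated flat on the deck over the pin and along the fence, released, with the timer and bottle not touched, and the job is handed in; no verdict was returned.

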